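# Clip the lamp on the flip-up mirror

## Task

First tip the flip-up mirror of the little drawer unit gently back until it rests on its stop. Then squeeze the spring-clip lamp off the tray's wall and clip it well down onto the mirror's top edge, about the middle, with its light bar on the mirror-glass side. Leave the jar and the toothbrush in the tray undisturbed.

Things in the scene. Friction and masses are not known exactly. Their poses are not given: they have to be found in the camera images.
- unit: White plastic drawer unit, fixed, 190 mm wide (y), 75 mm high. Origin on the floor under the mirror's hinge axis; the box reaches from x=-10 mm (its rear, towards the robot) to x=+146 mm, and its drawer stands open at +x, below the top, out to x=248 mm with its knob. z up, y along the hinge.
- hinge (a point): Middle of the mirror's hinge axis, on the unit, 80 mm above the floor; its axes are the unit's; the hinge axis lies along y.
- mirror (a joint): Angle of the flip-up mirror panel: 0 lies flat over the unit's top (towards the unit's +x), 1.57 stands upright, 2.05 is its stop, where the panel leans 0.48 rad (27 degrees) from vertical towards the robot. A stiff hinge: it stays where it is left (friction about 0.15 N m).
- mirror_edge (a point): Middle of the panel's free (top) edge, at mid thickness. The white panel is 180 mm wide, 6 mm thick, and its edge lies 140 mm from the hinge axis. Axes move with the panel: x points from the hinge out past the edge in the panel's plane, y along the edge, z out of the white back; the glass is on the -z side (facing away from the robot when upright).
- tray: White open tray, fixed, 130 x 210 x 45 mm, walls 6 mm, floor 6 mm. Origin on the floor under the middle of its far (+x) wall, at mid thickness; the tray reaches from there 127 mm towards its -x. The lamp is clipped on this far wall.
- clip: Spring-clip lamp, 85 g, loose, like a clothes-peg of two grey levers 24 mm wide (y). Origin on the pivot, at first 18 mm above the tray wall's rim. z from jaws to handles, y along pivot, x to the light-bar side. Handles reach 5 to 46 mm above the pivot, 22 mm wide, 42 mm over their splayed tops; squeezed fully along x they are parallel, 24 mm over the outsides. Grip 28 mm above the pivot.
- jaw (a joint): Opening angle of the clip: 0 gripping a 6 mm edge, -0.08 closed on nothing, 0.40 fully squeezed open (about 11 N on the handles; jaws gape 20 mm). Fully squeezed evenly, the clip body (the light-bar lever) stands 0.2 rad off the clip's middle plane.
- clip_mouth (a point): Point between the jaw tips, 42 mm below the pivot on the clip's -z axis, on the middle plane when it grips 6 mm; axes of the clip. An edge can enter to 6 mm below the pivot at the deepest.
- clip_lamp (a point): Middle of the white light bar on the +x jaw, at x=23, z=-22 mm from the pivot; the bar is 80 mm long (y), 18 mm thick.
- jar: Frosted jar with a metal cap, 52 mm diameter, 58 mm high, standing in the tray; origin under its base.
- toothbrush: Blue toothbrush, 174 mm long along its y, lying in the tray; origin under its middle.
Things that resemble listed ones, but are neither listed nor needed, are in the scene too. What is meant by the jar is not orange, and is the larger of those in its own colour.

How it is judged:
By the outcome, as a careful person would: the job done as asked, in the order asked, and still so for the second after the job is handed in, with the robot touching nothing.
It also fails if it takes over 58 s, if anything falls off the work surface, if the arm or the gripper's body presses on something with over 40 N, if the wrist force passes 120 N, or if a joint passes its speed limit or range.

## Robot

A 6-joint arm with a two-finger parallel gripper is mounted at the origin on the work surface. World frame = base frame: x ahead of the robot, y to its left, z up, the work surface at z = 0. Lengths are in m, angles in rad, forces in N, time in s.
With the tool pointing down it reaches from about 0.4 to 0.825 m from the base axis. Payload 7 kg.
Tool frame: the origin (TCP) lies between the finger pads; the fingertips stand r.nose_length ahead of it and the grasp point (between the pads) lies 11 mm behind it (r.nose_length is the distance from the TCP to the fingertips, in m); z points along the fingers, y is the line along which they close (so a half turn about z gives the same grasp; the last joint's range is limited). The gripper opens to 88 mm and grips with 3 to 60 N. Pads are 19 mm wide; open, the fingers measure 130 mm over their backs; the gripper's body (78 mm by 193 mm) begins 47 mm behind the grasp point.
Start: joints at [-0.925, 0.359, 0.012, 0, -1.224, -0.288], TCP at [0.236, -0.632, 0.235] pointing down, gripper open.
Joint ranges: [-3.07, 3.07], [-1.43, 2.12], [-1.02, 1.25], [-3.03, 1.67], [-3.05, -0], [-3.03, 3.03]. Speed limits (rad/s): [2.39, 2.39, 3.01, 3.14, 3.14, 3.14].

## Interface

Orientations are given as [roll, pitch, yaw] about the fixed x, y, z axes, in that order (R = Rz(yaw) Ry(pitch) Rx(roll)).
In Python, from rig import r gives the robot as it stands.
- The arm moves only by the shell command python3 -m pendant 'ROWS' [FORCE]. ROWS is JSON, a list of rows, each a list of 7 numbers: the turn, a rotation vector about the tool's x, y, z in degrees, then the shift along the tool's x, y, z in mm, then the finger opening in mm, from 0 to 87.6. A call has 1 to 5 rows; each row shifts and turns the commanded pose from where the row before left it, along the tool's axes as they then stand; what a row does not reach is not made up. A row lasts 1/10 s, in which the tool goes at most 50 mm and 8.59 degrees, less where a joint would pass 70% of its speed; a pose out of reach is approached as far as the arm can. A call with a gripper value outside its range is refused whole. The fingers move at their own pace and stop on an object; FORCE is the grip in N (left out, the last holds). Time passes only in rows, so rows that do not move let the fingers close. It gives the time, the measured TCP pose, the force, the opening and the grip force at its end, in the units of the state.
- r.read_state(): the state, without advancing time (a new reading comes with each control period).
- r.camera(name): name is "scene" or "top" or "wrist"; returns (picture, depth): 480x640x3 uint8, blue, green, red; 480x640 float32, m along the optical axis (not along the pixel's ray), 0 where there is no reading.
- r.calibration(name): a dict with "vfov" (degrees; the focal length in pixels is half the picture's height over the tangent of half this angle, whatever the lens; pixels are square), "cx", "cy" (the principal point, pixels), "dist" ([k1, k2, p1, p2, k3] as OpenCV has them; the pictures are not rectified), "extrinsics" (4x4, takes a point from camera to world coordinates); the wrist camera has in their place "hand_eye" (4x4, takes a point from camera to tool coordinates, whose origin is the TCP and whose axes are the flange's). Camera axes: x right, y down, z forward; pixel columns grow to the right and rows downward; lengths in m; the calibration is good to about 2 mm. A picture is of the moment at which its call begins: read the wrist's pose just before it. calibration takes no time and is no camera call.
- r.finish_job(): hands the job in; it is judged then, once.
The state is a dict: "time_s": time; "joint_pos": joint angles; "qd": joint speeds; "joint_efforts": joint torques, N m; "ee_pos": TCP position; "orientation": TCP orientation; "ft_force": force on the tool from outside, world axes, zero at the start; "ft_torque": the same for the moment, N m; "finger_gap": finger opening in m; "finger_force": force on a finger pad.
Only numpy, scipy, OpenCV 4.12 (cv2) and the standard library are available. Lean on these libraries where they do the work, as an engineer would, in place of code of your own. Each camera call takes 0.05 s, during which the arm holds its last target. There are 200 camera calls.

## Working session

There is one attempt and no reset: what is moved stays moved. The work goes in short steps, Python scripts to look and compute and a shell command to move; the robot and the scene stay as the last step left them, time stands still between calls to the robot, and variables do not carry over. Pictures are saved under pics/ and viewed, at most 10 in all, crops included, and the job is handed in when it is done.

```bash
ls; mkdir -p pics; cat > h.py <<'E'
import numpy as np, cv2
from scipy.spatial.transform import Rotation as R
from rig import r
def T(s=None):
    s=s or r.read_state(); M=np.eye(4); M[:3,:3]=R.from_euler('xyz',s['orientation']).as_matrix(); M[:3,3]=s['ee_pos']; return M
def K(c): 
    f=240/np.tan(np.radians(c['vfov'])/2); return np.array([[f,0,c['cx']],[0,f,c['cy']],[0,0,1]])
def E(name,tm=None):
    c=r.calibration(name); return c['extrinsics'] if 'extrinsics' in c else tm@np.array(c['hand_eye'])
def shot(name,tag):
    tm=T(); p,d=r.camera(name); cv2.imwrite(f'pics/{tag}.png',p); X=np.array(E(name,tm)); np.savez(f'pics/{tag}.npz',p=p,d=d,X=X,name=name); return p,d,X
def cloud(name,d,X):
    c=r.calibration(name); v,u=np.mgrid[0:480,0:640]
    n=cv2.undistortPoints(np.stack([u,v],-1).reshape(-1,1,2).astype(np.float64),K(c),np.array(c['dist'],float)).reshape(480,640,2)
    P=np.concatenate([n*d[...,None],d[...,None]],-1)@X[:3,:3].T+X[:3,3]; P[d==0]=np.nan; return P
def ray(name,X,uv):
    c=r.calibration(name); n=cv2.undistortPoints(np.array(uv,float).reshape(-1,1,2),K(c),np.array(c['dist'],float)).reshape(-1,2)
    return X[:3,3], np.c_[n,np.ones(len(n))]@X[:3,:3].T
E
python3 - <<'E'
from h import *
print(r.read_state(), r.nose_length)
for n in('scene','top'): 
    p,d,X=shot(n,n+'0'); print(n,X.round(3).tolist())
print(r.calibration('wrist'))
E
```

```text
pics
{'time_s': 0.0, 'joint_pos': array([-9.24900973e-01,  3.59361461e-01,  1.10964706e-02, -3.32823004e-04,
       -1.22409390e+00, -2.88085086e-01]), 'qd': array([ 0.00168066,  0.00111613,  0.00153646, -0.00021492,  0.00097582,
       -0.00032664]), 'joint_efforts': array([ 5.94085723e-04, -5.82719815e+01,  2.93070334e+01,  6.99805006e+00,
        6.90027126e-03, -1.55395710e-04]), 'ee_pos': array([ 0.2362083 , -0.63183634,  0.23365861]), 'orientation': array([ 3.14000558e+00, -1.44006209e-04, -2.78389561e+00]), 'ft_force': array([-0.13704884,  1.04019631,  0.55385478]), 'ft_torque': array([ 0.02015753, -0.00406956,  0.0341482 ]), 'finger_force': 0.0, 'finger_gap': 0.08762702956221949} 0.008
scene [[0.449, 0.678, -0.582, 1.061], [0.894, -0.331, 0.303, -0.259], [0.012, -0.656, -0.754, 0.741], [0.0, 0.0, 0.0, 1.0]]
top [[-0.002, -0.989, 0.151, 0.435], [-1.0, 0.001, -0.003, -0.002], [0.003, -0.151, -0.989, 0.828], [0.0, 0.0, 0.0, 1.0]]
{'vfov': 65.15589318003181, 'cx': 323.19789865544635, 'cy': 240.3671113997088, 'dist': array([-0.03843417,  0.        ,  0.        ,  0.        ,  0.        ]), 'hand_eye': array([[ 1.49854321e-03, -9.62561297e-01, -2.71059963e-01,
         7.25872956e-02],
       [ 9.99998875e-01,  1.46221946e-03,  3.35961301e-04,
         1.40647173e-04],
       [ 7.29658082e-05, -2.71060161e-01,  9.62562405e-01,
        -1.49900855e-01],
       [ 0.00000000e+00,  0.00000000e+00,  0.00000000e+00,
         1.00000000e+00]])}
```

View pics/scene0.png

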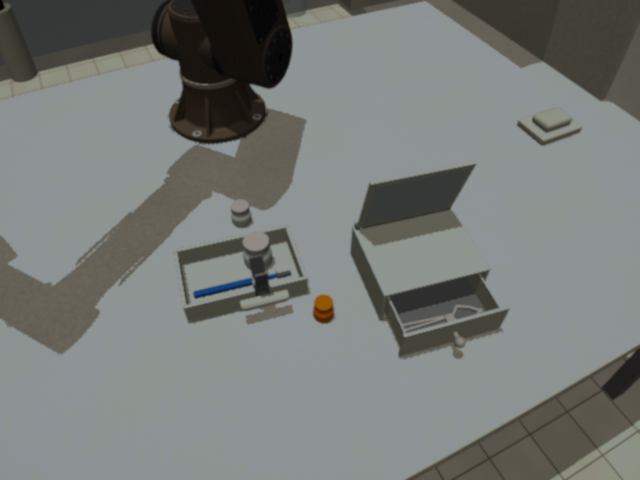

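View pics/top0.png

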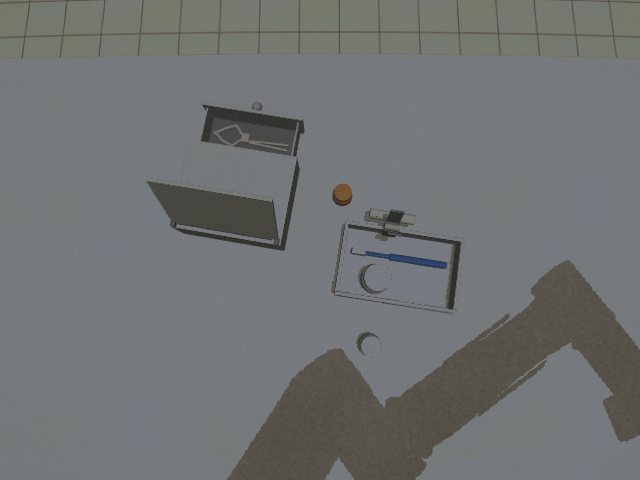

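The scene picture shows the tray at (240,270), the clip on its far wall at (260,275), and the unit at (420,250) with its mirror up. In the top picture the mirror panel spans (150,182)–(278,240), the tray (335–462, 222–312) and the clip (392,220).

```bash
python3 - <<'E'
from h import *
def load(t):
    z=np.load(f'pics/{t}.npz'); return z['p'],z['d'],z['X']
for n in('top','scene'):
    p,d,X=load(n+'0'); P=cloud(n,d,X); np.save(f'pics/{n}P.npy',P)
    x,y,z=P[...,0],P[...,1],P[...,2]
    tbl=(abs(z)<0.02); print(n,'table z',np.nanmedian(z[tbl]))
    # rows probing
    pts={'top':[(255,160),(200,160),(180,190),(265,205),(250,235),(214,210),(180,222),(280,238),(152,185),(276,200),(350,224),(458,240),(455,310),(336,294),(374,275),(371,346),(342,192),(395,217),(375,216),(410,218),(392,229),(380,230)],
     'scene':[(370,200),(410,190),(455,180),(375,220),(440,260),(420,230),(256,240),(258,270),(262,285),(264,300),(240,206),(185,305),(300,290)]}[n]
    for u,v in pts: print((u,v),P[v,u].round(4))
# panel & top plane fits
P=np.load('pics/topP.npy'); poly=np.zeros((480,640),np.uint8); cv2.fillPoly(poly,[np.array([(165,190),(265,200),(270,230),(180,222)])],1)
Q=P[poly>0]; Q=Q[~np.isnan(Q[:,0])]; c=Q.mean(0); U,S,V=np.linalg.svd(Q-c,full_matrices=False); print('panel normal',V[2],c,S/np.sqrt(len(Q)))
E
```

```text
top table z -2.522590792242152e-05
(255, 160) [0.6805 0.1196 0.0751]
(200, 160) [0.6804 0.2138 0.0768]
(180, 190) [0.595  0.2038 0.204 ]
(265, 205) [0.5735 0.0836 0.2018]
(250, 235) [0.5494 0.1237 0.0822]
(214, 210) [0.5767 0.1671 0.1535]
(180, 222) [0.5707 0.2398 0.0866]
(280, 238) [0.5454 0.0748 0.0749]
(152, 185) [0.6024 0.244  0.2042]
(276, 200) [0.6104 0.0825 0.0744]
(350, 224) [ 0.5739 -0.0435  0.0471]
(458, 240) [ 0.546  -0.2316  0.0444]
(455, 310) [ 0.4256 -0.222   0.0418]
(336, 294) [ 0.4535 -0.0188  0.0441]
(374, 275) [ 0.4844 -0.0821  0.0627]
(371, 346) [ 0.3663 -0.0774  0.042 ]
(342, 192) [ 0.6326 -0.0303  0.0406]
(395, 217) [ 0.5789 -0.1163  0.085 ]
(375, 216) [ 0.5876 -0.087   0.0492]
(410, 218) [ 0.5843 -0.1481  0.0478]
(392, 229) [ 0.5617 -0.1135  0.0669]
(380, 230) [ 0.5659 -0.0973  0.0317]
scene table z -0.0007223268023400786
(370, 200) [0.5724 0.0815 0.1679]
(410, 190) [0.5842 0.1489 0.1722]
(455, 180) [0.6012 0.2247 0.1782]
(375, 220) [0.5587 0.1062 0.0975]
(440, 260) [0.6675 0.1712 0.0734]
(420, 230) [0.5975 0.1773 0.0761]
(256, 240) [ 0.4843 -0.0865  0.0655]
(258, 270) [ 0.556  -0.1109  0.0772]
(262, 285) [ 0.5797 -0.1144  0.0671]
(264, 300) [ 0.5952 -0.1189  0.0478]
(240, 206) [ 0.3743 -0.0767  0.0461]
(185, 305) [ 0.5462 -0.2373  0.0447]
(300, 290) [ 0.5805 -0.0482  0.014 ]
panel normal [-0.95352018  0.16836182  0.24990712] [0.57507821 0.15808292 0.15749728] [0.04566235 0.03073604 0.00046434]
```

```bash
python3 - <<'E'
from h import *
P=np.load('pics/topP.npy'); S=np.load('pics/sceneP.npy')
n=np.array([-0.95352018,0.16836182,0.24990712]); c=np.array([0.57507821,0.15808292,0.15749728])
yaw=np.arctan2(n[1],-n[0])*-1; print('unit yaw',np.degrees(yaw),'angle',np.pi/2-np.arcsin(n[2]))
uy=np.array([-np.sin(yaw),np.cos(yaw),0]); ux=np.array([np.cos(yaw),np.sin(yaw),0]); px=np.cross(uy,n)
print('px',px)
for nm,C in(('top',P),('scene',S)):
    Q=C[~np.isnan(C[...,0])]; D=Q-c
    m=(abs(D@n)<0.012)&(Q[:,2]>0.11)&(abs(D@uy)<0.13); 
    Q=Q[m];D=Q-c; y=D@uy; x=D@px; e=D@n
    print(nm,m.sum(),'y ext',np.percentile(y,[0.3,1,50,99,99.7]).round(4),'px max',np.percentile(x,[98,99,99.7]).round(4),'offset',np.median(e).round(4))
# hinge: mid-plane (3mm in front, i.e. -n) at z=.08
m0=c-0.003*n; t=(0.08-m0[2])/px[2]; H=m0+t*px; print('hinge-plane pt',H, 'edge dist of c', -t)
# tray
a=np.array([0.5739,-0.0435])
Q=P[~np.isnan(P[...,0])]; m=(abs(Q[:,2]-0.045)<0.006)&(Q[:,0]>.4)&(Q[:,0]<.62)&(Q[:,1]>-.26)&(Q[:,1]<0.0)
Q=Q[m]; print('minAreaRect rim',cv2.minAreaRect(((Q[:,:2])*1000).astype(np.float32)))
w=Q[(Q[:,0]>0.50+0.15*(Q[:,1]+.1))]; 
# far wall line
for it in range(3):
    k=np.polyfit(w[:,1],w[:,0],1); res=w[:,0]-np.polyval(k,w[:,1]); w=w[abs(res)<[.02,.006,.004][it]]
print('far wall x=',k,len(w),w[:,1].min(),w[:,1].max(), 'yaw',-np.degrees(np.arctan(k[0])))
# clip handle points
for nm,C in(('top',P),('scene',S)):
    Q=C[~np.isnan(C[...,0])]; m=(Q[:,2]>0.07)&(Q[:,2]<.13)&(abs(Q[:,0]-.57)<.05)&(abs(Q[:,1]+.115)<.05); Q=Q[m]; print(nm,len(Q),Q.min(0),Q.max(0))
    if len(Q)>5: print(cv2.minAreaRect((Q[:,:2]*1000).astype(np.float32)))
E
```

```text
unit yaw -10.013431407612048 angle 1.318211996516565
px [ 0.24610029 -0.04345361  0.96826982]
top 4109 y ext [-0.0841 -0.0838  0.0039  0.0936  0.095 ] px max [0.0615 0.0619 0.0626] offset -0.0001
scene 3630 y ext [-0.0839 -0.0828  0.0012  0.0938  0.0956] px max [0.0612 0.0618 0.0625] offset -0.007
hinge-plane pt [0.55843223 0.16102208 0.08      ] edge dist of c 0.07926257474029487
minAreaRect rim ((520.47607421875, -123.83712768554688), (227.30575561523438, 167.8367462158203), 80.73530578613281)
far wall x= [0.16998061 0.58514608] 378 -0.24074576877159923 -0.03494876556946114 yaw -9.646965772168667
top 197 [ 0.54413618 -0.126952    0.0701577 ] [ 0.58678203 -0.1001486   0.1094883 ]
((565.9645385742188, -113.51612091064453), (21.86004066467285, 41.60585403442383), 79.92012023925781)
scene 423 [ 0.5458893  -0.12626771  0.07030687] [ 0.58954988 -0.09918752  0.10808834]
((567.643798828125, -112.8267593383789), (22.17230224609375, 42.546688079833984), 80.93260192871094)
```

```bash
python3 - <<'E'
import cv2,numpy as np
a=cv2.imread('pics/top0.png')[190:320,320:480]; b=cv2.imread('pics/scene0.png')[225:325,170:330]
a=cv2.resize(a,None,fx=4,fy=4)[:, :]; b=cv2.resize(b,(640,400)); 
cv2.imwrite('pics/c1.png',cv2.convertScaleAbs(np.hstack([cv2.resize(a,(400,325)),cv2.resize(b,(400,325))]),alpha=1.5))
E
```

```text
(no output)
```

View pics/c1.png

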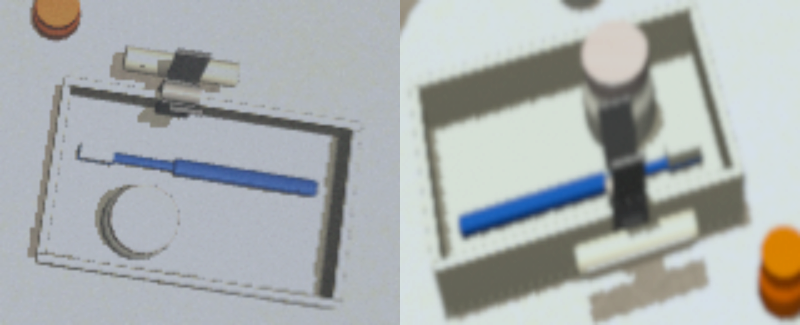

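The crop confirms that the clip straddles the far wall, with its handles at about (187,75) in the left half, its light bar on the +x side, and the jar and brush behind it. The measurements agree: panel 178 mm wide, edge 141 mm from the hinge, handle tops at 109 mm, tray yaw about -9.6°, unit yaw -10°.

```bash
cat > go.py <<'E'
import sys; from h import *
# go.py x y z roll pitch yaw(deg): remaining turn (deg, tool axes) and shift (mm, tool axes NOW)
a=list(map(float,sys.argv[1:7])); M=T(); Rt=R.from_euler('xyz',a[3:],degrees=True)
Rc=R.from_matrix(M[:3,:3]); s=r.read_state()
print('turn',np.degrees((Rc.inv()*Rt).as_rotvec()).round(2),'shift now',(Rc.inv().apply(np.array(a[:3])-M[:3,3])*1000).round(1),'shift in target axes',(Rt.inv().apply(np.array(a[:3])-M[:3,3])*1000).round(1))
print('t',round(s['time_s'],2),'q',s['joint_pos'].round(2),'F',s['ft_force'].round(1),'gap',round(s['finger_gap'],4),s['finger_force'])
E
python3 -m pendant '[[0,0,-8.5,0,0,-16,0],[0,0,-8.5,0,0,-16,0],[0,0,-8.5,0,0,-16,0],[0,0,-8.5,0,0,-16,0],[0,0,-8.5,0,0,-12,0]]' 20
python3 -m pendant '[[0,0,-8.5,0,0,0,0],[0,0,-8.5,0,0,0,0],[0,0,0,0,0,0,0]]'
python3 go.py 0.658 0.1485 0.31 180 0 -100
```

```text
time_s: 0.6
ee_pos: [0.2364, -0.6322, 0.3112]
orientation: [-3.142, -0.0, -2.036]
ft_force: [0.2, -0.3, -0.7]
finger_gap: 0.0532
finger_force: 0.0
time_s: 0.9
ee_pos: [0.2363, -0.632, 0.3101]
orientation: [3.141, 0.001, -1.743]
ft_force: [-0.4, -0.3, -1.1]
finger_gap: 0.0294
finger_force: 0.0
turn [0.02 0.04 0.13] shift now [-8.413e+02 -2.816e+02  6.000e-01] shift in target axes [-8.419e+02 -2.797e+02  1.000e-01]
t 0.9 q [-0.92  0.33  0.13 -0.   -1.38  0.75] F [-0.4 -0.3 -1.1] gap 0.0294 0.0
```

```bash
python3 -m pendant '[[0,0,0,-42,-14,0,0],[0,0,0,-42,-14,0,0],[0,0,0,-42,-14,0,0],[0,0,0,-42,-14,0,0],[0,0,0,-42,-14,0,0]]' >/dev/null
python3 -m pendant '[[0,0,0,-42,-14,0,0],[0,0,0,-42,-14,0,0],[0,0,0,-42,-14,0,0],[0,0,0,-42,-14,0,0],[0,0,0,-42,-14,0,0]]' >/dev/null
python3 -m pendant '[[0,0,0,-42,-14,0,0],[0,0,0,-42,-14,0,0],[0,0,0,-42,-14,0,0],[0,0,0,-42,-14,0,0],[0,0,0,-42,-14,0,0]]' >/dev/null
python3 -m pendant '[[0,0,0,-42,-14,0,0],[0,0,0,-42,-14,0,0],[0,0,0,-42,-14,0,0],[0,0,0,-42,-14,0,0],[0,0,0,0,0,0,0]]'
python3 go.py 0.658 0.1485 0.188 180 0 -100
```

```text
time_s: 2.9
ee_pos: [0.6383, 0.1116, 0.3083]
orientation: [3.14, -0.001, -1.747]
ft_force: [0.5, 0.4, -0.3]
finger_gap: 0.0003
finger_force: 0.0
turn [ 0.12 -0.06 -0.1 ] shift now [-39.9 -13.1 120.2] shift in target axes [-39.7 -13.  120.3]
t 2.9 q [ 0.47  0.28  0.07 -0.   -1.36 -0.65] F [ 0.5  0.4 -0.3] gap 0.0003 0.0
```

```bash
python3 -m pendant '[[0,0,0,-40,-13,0,0],[0,0,0,0,0,40,0],[0,0,0,0,0,40,0],[0,0,0,0,0,40,0],[0,0,0,0,0,0,0]]'
python3 -m pendant '[[0,0,0,0,10,0,0],[0,0,0,0,10,0,0],[0,0,0,0,8,0,0],[0,0,0,0,6,0,0],[0,0,0,0,6,0,0]]'
python3 -m pendant '[[0,0,0,0,6,0,0],[0,0,0,0,6,0,0],[0,0,0,0,6,0,0],[0,0,0,0,6,0,0],[0,0,0,0,6,0,0]]'
python3 -m pendant '[[0,0,0,0,6,0,0],[0,0,0,0,6,0,0],[0,0,0,0,6,0,0],[0,0,0,0,6,0,0],[0,0,0,0,6,0,0]]'
python3 go.py 0.532 0.1707 0.188 180 0 -100
```

```text
time_s: 3.4
ee_pos: [0.653, 0.1432, 0.1841]
orientation: [3.132, -0.005, -1.75]
ft_force: [-0.2, 0.1, -0.3]
finger_gap: 0.0007
finger_force: 0.0
time_s: 3.9
ee_pos: [0.6169, 0.1519, 0.192]
orientation: [-3.14, 0.001, -1.745]
ft_force: [-0.7, -0.1, 0.9]
finger_gap: 0.0004
finger_force: 0.0
time_s: 4.4
ee_pos: [0.5872, 0.1568, 0.1905]
orientation: [3.141, -0.0, -1.745]
ft_force: [1.4, 0.1, 2.0]
finger_gap: 0.0003
finger_force: 0.9
time_s: 4.9
ee_pos: [0.5574, 0.1619, 0.1902]
orientation: [3.141, -0.0, -1.745]
ft_force: [1.4, -0.6, -0.4]
finger_gap: 0.0003
finger_force: 0.6
turn [ 0.03 -0.02 -0.  ] shift now [-4.2 26.6  2.2] shift in target axes [-4.2 26.6  2.2]
t 4.9 q [ 0.62  0.24 -0.26 -0.   -1.07 -0.79] F [ 1.4 -0.6 -0.4] gap 0.0003 0.6229090411216021
```

```bash
python3 -m pendant '[[0,0,0,0,5,0,0],[0,0,0,0,5,0,0],[0,0,0,0,5,0,0],[0,0,0,0,4,0,0],[0,0,0,0,0,0,0]]' | egrep 'ee_pos|ft'
for i in 1; do :; done
python3 -m pendant '[[0,0,0,0,1,0,0],[0,0,0,0,1,0,0],[0,0,0,0,1,0,0],[0,0,0,0,0,0,0]]'| egrep 'ee_pos|ft'
python3 -m pendant '[[0,0,0,0,1,0,0],[0,0,0,0,1,0,0],[0,0,0,0,0,0,0]]'| egrep 'ee_pos|ft'
```

```text
ee_pos: [0.5388, 0.1653, 0.1906]
ft_force: [0.3, 0.4, -0.1]
ee_pos: [0.5365, 0.1658, 0.1905]
ft_force: [0.3, -0.4, -0.3]
ee_pos: [0.5344, 0.1661, 0.1905]
ft_force: [0.4, -0.0, -0.7]
```

```bash
python3 -m pendant '[[0,0,0,0,1,0,0],[0,0,0,0,1,0,0]]'| egrep 'ee_pos|ft'
python3 -m pendant '[[0,0,0,0,1,0,0],[0,0,0,0,1,0,0]]'| egrep 'ee_pos|ft'
python3 - <<'E'
from h import *
p,d,X=shot('scene','scene1'); P=cloud('scene',d,X)
yaw=np.radians(-10); ux=np.array([np.cos(yaw),np.sin(yaw),0]); uy=np.array([-np.sin(yaw),np.cos(yaw),0]); H=np.array([.5593,.1659,.08])
Q=P[~np.isnan(P[...,0])]-H; x,y,z=Q@ux,Q@uy,Q[:,2]
m=(abs(y)<.09)&(abs(y)>.045)&(z>.03)&(z<.14)&(abs(x)<.08); k=np.polyfit(z[m],x[m],1); print('lean fit',k,m.sum(),'angle',np.pi/2-np.arctan(k[0]),'resid',np.std(x[m]-np.polyval(k,z[m])))
E
```

```text
ee_pos: [0.5325, 0.1665, 0.1906]
ft_force: [1.1, -0.2, 0.1]
ee_pos: [0.5305, 0.1668, 0.1906]
ft_force: [0.4, 0.2, -0.1]
lean fit [-0.45072095  0.00456445] 2205 angle 1.9942496296658907 resid 0.0016057807198260562
```

```bash
python3 -m pendant '[[0,0,0,0,1,0,0],[0,0,0,0,1,0,0],[0,0,0,0,1,0,0]]'| egrep 'ee_pos|ft'
python3 -m pendant '[[0,0,0,0,1,0,0],[0,0,0,0,1,0,0]]'| egrep 'ee_pos|ft'
python3 -m pendant '[[0,0,0,0,1,0,0]]'| egrep 'ee_pos|ft'
python3 -m pendant '[[0,0,0,0,1,0,0]]'| egrep 'ee_pos|ft'
```

```text
ee_pos: [0.5276, 0.1673, 0.1906]
ft_force: [0.4, 0.1, -0.4]
ee_pos: [0.5256, 0.1677, 0.1906]
ft_force: [1.3, 0.0, -0.0]
ee_pos: [0.5246, 0.1679, 0.1906]
ft_force: [-0.5, 0.3, -0.2]
ee_pos: [0.5236, 0.168, 0.1906]
ft_force: [0.9, -0.5, -0.6]
```

```bash
python3 -m pendant '[[0,0,0,0,1,0,0]]'| egrep 'ee_pos|ft'
python3 -m pendant '[[0,0,0,0,1,0,0]]'| egrep 'ee_pos|ft'
cat > ang.py <<'E'
import sys; from h import *
p,d,X=shot('scene',sys.argv[1]); P=cloud('scene',d,X)
yaw=np.radians(-10); ux=np.array([np.cos(yaw),np.sin(yaw),0]); uy=np.array([-np.sin(yaw),np.cos(yaw),0]); H=np.array([.5593,.1659,.08])
Q=P[~np.isnan(P[...,0])]-H; x,y,z=Q@ux,Q@uy,Q[:,2]
m=(abs(y)<.09)&(abs(y)>.045)&(z>.03)&(z<.14)&(abs(x)<.08); k=np.polyfit(z[m],x[m],1); print('lean fit',k,m.sum(),'angle',np.pi/2-np.arctan(k[0]),'top z',z[m].max()+.08)
E
python3 ang.py scene2
python3 -m pendant '[[0,0,0,0,1,0,0]]'| egrep 'ee_pos|ft'
python3 -m pendant '[[0,0,0,0,1,0,0]]'| egrep 'ee_pos|ft'
python3 ang.py scene3
```

```text
ee_pos: [0.5228, 0.1682, 0.1906]
ft_force: [3.0, -0.6, -1.0]
ee_pos: [0.5225, 0.1684, 0.1909]
ft_force: [5.8, -2.3, -1.9]
lean fit [-0.52493579  0.00463192] 2265 angle 2.054192987159993 top z 0.20577168573204874
ee_pos: [0.5223, 0.1686, 0.1912]
ft_force: [10.1, -2.4, -2.7]
ee_pos: [0.5221, 0.1688, 0.1915]
ft_force: [11.7, -5.1, -3.5]
lean fit [-0.52613161  0.0047368 ] 2299 angle 2.055130018962294 top z 0.20539628287197875
```

The force rose at 2.05 rad, so the mirror is on its stop. I'll back off and go over the clip.

```bash
python3 -m pendant '[[0,0,0,0,-25,0,0],[0,0,0,0,-25,-20,0],[0,0,0,0,0,-45,60],[0,0,0,0,0,-35,60],[0,0,0,0,0,0,60]]' >/dev/null
python3 go.py 0.5668 -0.1132 0.16 180 0 -99.6
```

```text
turn [-0.39  0.25 -0.39] shift now [271.1 -42.3 135.1] shift in target axes [270.7 -41.4 136. ]
t 8.25 q [ 0.6   0.19 -0.08  0.   -1.29 -0.78] F [ 0.4  0.2 -0. ] gap 0.0187 0.0
```

```bash
python3 -m pendant '[[0,0,0,45,-7,0,60],[0,0,0,45,-7,0,60],[0,0,0,45,-7,0,60],[0,0,0,45,-7,0,60],[0,0,0,45,-7,0,60]]' >/dev/null
python3 -m pendant '[[0,0,0,45,-7,45,60],[0,0,0,0,0,45,60],[0,0,0,0,0,0,60],[0,0,0,0,0,0,60]]' >/dev/null
python3 ang.py scene4
python3 go.py 0.5668 -0.1132 0.16 180 0 -99.6
python3 - <<'E'
from h import *
p,d,X=shot('wrist','w1'); P=cloud('wrist',d,X)
Q=P[~np.isnan(P[...,0])]; m=(Q[:,2]>0.07)&(Q[:,2]<.13)&(abs(Q[:,0]-.57)<.05)&(abs(Q[:,1]+.115)<.04); Q=Q[m]; print(len(Q),Q.min(0),Q.max(0))
print(cv2.minAreaRect((Q[:,:2]*1000).astype(np.float32)))
E
```

```text
lean fit [-0.52373904  0.0046279 ] 2960 angle 2.0532543150956686 top z 0.20679155635226742
turn [-0.08 -0.02 -0.33] shift now [ 9.8 -3.8 52.2] shift in target axes [ 9.9 -3.9 52.1]
t 9.2 q [ 0.16  0.21 -0.25  0.   -1.11 -0.33] F [0.8 0.3 0.3] gap 0.0597 0.0
1076 [ 0.54450426 -0.1264802   0.07006653] [ 0.58778944 -0.09898106  0.10795061]
((566.3334350585938, -112.79757690429688), (22.375104904174805, 41.10381317138672), 80.88975524902344)
```

View pics/w1.png

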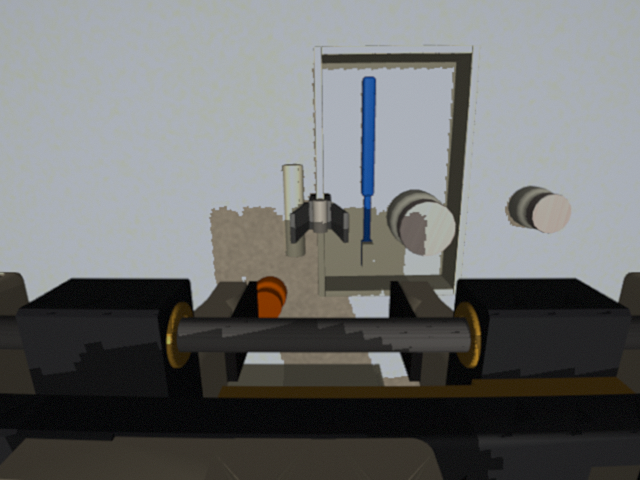

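The picture shows the clip at (320,215), with its handles spread across the finger line, and the jar at (425,225) clear of the fingers. I'll descend and squeeze.

```bash
python3 -m pendant '[[0,0,-0.4,10,-4,30,60],[0,0,0,0,0,40,60],[0,0,0,0,0,35,60],[0,0,0,0,0,20,60],[0,0,0,0,0,0,60]]' 
python3 go.py 0.5665 -0.1130 0.080 180 0 -99.6
```

```text
time_s: 9.75
ee_pos: [0.5656, -0.1129, 0.0846]
orientation: [3.139, -0.001, -1.737]
ft_force: [-0.4, 0.7, 0.1]
finger_gap: 0.0603
finger_force: 0.0
turn [ 0.12 -0.03  0.07] shift now [-0.  -0.9  4.5] shift in target axes [-0.  -0.9  4.6]
t 9.75 q [ 0.14  0.34 -0.39 -0.   -0.84 -0.31] F [-0.4  0.7  0.1] gap 0.0603 0.0
```

```bash
python3 -m pendant '[[0,0,0,0,-1,4,60],[0,0,0,0,0,0,40],[0,0,0,0,0,0,30],[0,0,0,0,0,0,20],[0,0,0,0,0,0,20]]' 25 
python3 -m pendant '[[0,0,0,0,0,0,20],[0,0,0,0,0,0,20],[0,0,0,0,0,0,20]]'
```

```text
time_s: 10.25
ee_pos: [0.5671, -0.1139, 0.0821]
orientation: [-3.141, 0.0, -1.738]
ft_force: [0.3, -0.5, -0.8]
finger_gap: 0.0338
finger_force: 5.8
time_s: 10.55
ee_pos: [0.5668, -0.1139, 0.0814]
orientation: [3.141, -0.0, -1.738]
ft_force: [-0.8, 0.6, -1.3]
finger_gap: 0.0236
finger_force: 25.0
```

```bash
python3 -m pendant '[[0,0,0,0,0,-8,20],[0,0,0,0,0,-15,20],[0,0,0,0,0,-25,20],[0,0,0,0,0,-40,20],[0,0,0,0,0,-45,20]]' | egrep 'ee|ft|fing'
python3 -m pendant '[[0,0,0,0,0,-45,20],[0,0,0,0,0,-45,20],[0,0,0,0,0,-45,20],[0,0,0,0,0,0,20]]' | egrep 'ee|ft|fing'
cat > tgt.py <<'E'
import sys; from h import *
# tgt.py d [l]: remaining move to hold the clip pivot-TCP line on the panel with the TCP d mm past the edge along the panel
d=float(sys.argv[1])/1000; l=float(sys.argv[2])/1000 if len(sys.argv)>2 else 0
yaw=np.radians(-10); ux=np.array([np.cos(yaw),np.sin(yaw),0]); uy=np.array([-np.sin(yaw),np.cos(yaw),0]); a=2.05
H=np.array([.5593,.1659,.08])+.0006*ux; z=np.array([0,0,1]); p=np.cos(a)*ux+np.sin(a)*z
Rt=R.from_matrix(np.c_[-uy,np.cross(-p,-uy),-p]); t=H+p*(.14+d)+uy*l; M=T(); Rc=R.from_matrix(M[:3,:3]); s=r.read_state()
print('target',t.round(4),'turn',np.degrees((Rc.inv()*Rt).as_rotvec()).round(2),'shift now',(Rc.inv().apply(t-M[:3,3])*1000).round(1),'in target axes',(Rt.inv().apply(t-M[:3,3])*1000).round(1))
print('t',round(s['time_s'],2),'q',s['joint_pos'].round(2),'F',s['ft_force'].round(1),'gap',round(s['finger_gap'],4),s['finger_force'])
E
python3 tgt.py 110; python3 -c "
from h import *
shot('scene','scene5')"
```

```text
ee_pos: [0.566, -0.1139, 0.2154]
ft_force: [1.4, -0.1, 0.6]
finger_gap: 0.0238
finger_force: 25.0
ee_pos: [0.5691, -0.1146, 0.3575]
ft_force: [0.5, 0.3, -2.1]
finger_gap: 0.0239
finger_force: 25.0
target [0.4464 0.1858 0.3018] turn [26.77  0.16  0.4 ] shift now [-275.8  171.6   53.9] in target axes [-274.6  179.2  -30.4]
t 11.45 q [ 0.14  0.14 -0.01  0.   -1.41 -0.31] F [ 0.5  0.3 -2.1] gap 0.0239 24.984441697597504
```

View pics/scene5.png

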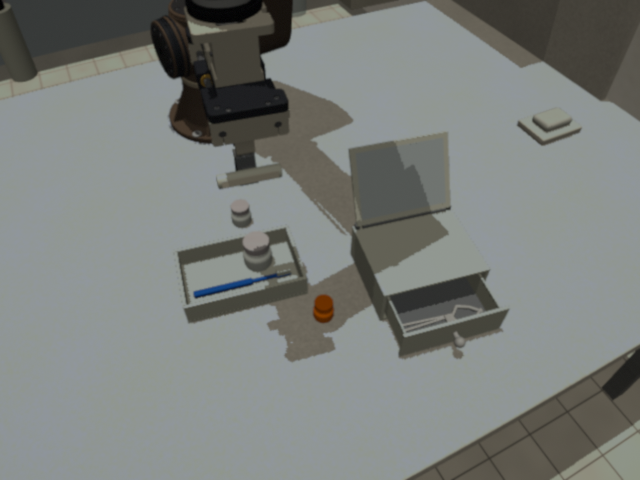

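The clip is held with its bar level at (248,175). The tray's contents are untouched and the mirror leans back. Next I'll carry the clip over.

```bash
python3 -m pendant '[[0,0,0,-40,24,0,20],[0,0,0,-40,24,0,20],[0,0,0,-40,24,0,20],[0,0,0,-40,24,0,20],[0,0,0,-40,24,0,20]]' >/dev/null
python3 -m pendant '[[0,0,0,-40,24,0,20],[0,0,0,-36,24,0,20],[0,0,0,0,0,0,20]]' >/dev/null
python3 -m pendant '[[5.4,0,0.1,0,0,0,20],[5.4,0,0.1,0,0,0,20],[5.4,0,0.1,0,0,0,20],[5.3,0,0.1,0,0,0,20],[5.3,0,0,0,0,0,20]]'
python3 tgt.py 110; python3 -c "
from h import *
shot('scene','scene6')"
```

```text
time_s: 12.8
ee_pos: [0.4469, 0.1859, 0.3491]
orientation: [-2.671, 0.002, -1.745]
ft_force: [0.6, 0.1, -0.5]
finger_gap: 0.0235
finger_force: 25.0
target [0.4464 0.1858 0.3018] turn [ 0.47  0.11 -0.01] shift now [ 0.3 21.9 41.9] in target axes [ 0.2 22.3 41.7]
t 12.8 q [ 1.14 -0.25 -0.67  0.52 -1.08 -1.55] F [ 0.6  0.1 -0.5] gap 0.0235 24.977804124355316
```

```bash
python3 -m pendant '[[0.4,0,0,0,11,20,20],[0,0,0,0,11,22,20],[0,0,0,0,0,0,20],[0,0,0,0,0,0,20]]' | egrep 'ee|ft|fing'
python3 tgt.py 80; python3 - <<'E'
from h import *
p,d,X=shot('scene','scene7'); P=cloud('scene',d,X)
yaw=np.radians(-10); ux=np.array([np.cos(yaw),np.sin(yaw),0]); uy=np.array([-np.sin(yaw),np.cos(yaw),0]); a=2.05
H=np.array([.5599,.1658,.08]); z=np.array([0,0,1]); p_=np.cos(a)*ux+np.sin(a)*z; g=np.cross(p_,uy)*1
Q=P[~np.isnan(P[...,0])]-H; A=np.c_[Q@p_,Q@uy,Q@g]*1000
if abs(g[0])>0 and g[0]<0: print('flip'); 
m=(A[:,0]>150)&(A[:,0]<290)&(abs(A[:,1])<60)&(abs(A[:,2])<60)
B=A[m]
for lo in range(150,290,8):
    b=B[(B[:,0]>=lo)&(B[:,0]<lo+8)]
    if len(b): print(lo,len(b),'y',b[:,1].min().round(),b[:,1].max().round(),'n',b[:,2].min().round(1),b[:,2].max().round(1))
cv2.imwrite('pics/c7.png',cv2.convertScaleAbs(cv2.resize(p[40:260,280:520],(720,660))[:600],alpha=1.4))
E
```

```text
ee_pos: [0.4469, 0.1859, 0.3023]
ft_force: [0.6, 0.2, -0.4]
finger_gap: 0.0239
finger_force: 25.0
target [0.46   0.1834 0.2752] turn [ 0.26 -0.01 -0.01] shift now [ 0.2  0.5 30.2] in target axes [ 0.2  0.6 30.2]
t 13.25 q [ 1.13 -0.23 -0.77  0.56 -0.97 -1.62] F [ 0.6  0.2 -0.4] gap 0.0239 24.98443365097046
flip
182 53 y -12.0 13.0 n -21.0 14.8
190 89 y -12.0 12.0 n -19.8 13.3
198 155 y -40.0 41.0 n -39.7 -21.7
206 268 y -40.0 41.0 n -40.7 7.8
214 226 y -40.0 39.0 n -39.5 9.2
222 88 y -13.0 13.0 n -13.9 11.0
230 96 y -13.0 11.0 n -17.0 10.3
238 102 y -12.0 11.0 n -32.0 23.2
246 141 y -12.0 12.0 n -32.6 27.6
254 136 y -12.0 12.0 n -32.3 26.4
262 139 y -12.0 11.0 n -33.3 25.3
270 141 y -12.0 11.0 n -35.0 26.9
278 144 y -12.0 9.0 n -37.1 29.4
286 77 y -12.0 9.0 n -37.4 31.7
```

View pics/c7.png

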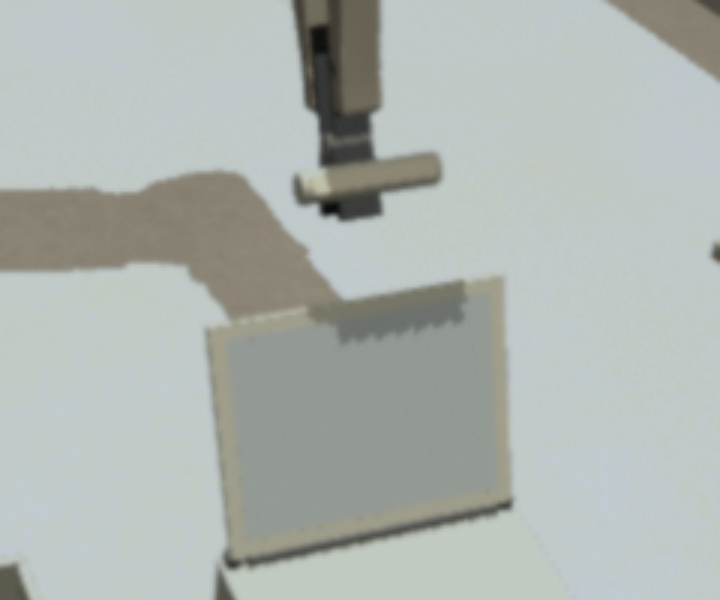

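The crop shows the clip above the middle of the mirror's edge, jaws at (350,210) and bar on the glass side at (370,178). Next I'll compare the jaws with the panel in the same camera, so its bias cancels.

```bash
cat > rel.py <<'E'
import sys; from h import *
z_=np.load(f'pics/{sys.argv[1]}.npz'); P=cloud(str(z_['name']),z_['d'],z_['X']); p=z_['p']
yaw=np.radians(-10); ux=np.array([np.cos(yaw),np.sin(yaw),0]); uy=np.array([-np.sin(yaw),np.cos(yaw),0]); a=2.05
H=np.array([.5599,.1658,.08]); z=np.array([0,0,1]); p_=np.cos(a)*ux+np.sin(a)*z; g=-np.cross(p_,uy)
ok=~np.isnan(P[...,0]); Q=P[ok]-H; A=np.c_[Q@p_,Q@uy,Q@g]*1000; v=p[ok].astype(float).mean(1)
m=(A[:,0]>60)&(A[:,0]<160)&(abs(A[:,1])<88)&(abs(A[:,1])>30)&(abs(A[:,2])<12); b=A[m]
print('panel: edge p',np.percentile(b[:,0],[99,99.8]),'glass n by p',[np.median(b[abs(b[:,0]-c)<8,2]).round(1) for c in(70,90,110,130)],'y',np.percentile(b[:,1],[.3,99.7]))
m=(A[:,0]>100)&(A[:,0]<300)&(abs(A[:,1])<45)&(abs(A[:,1])>16)&(A[:,2]>10)&(A[:,2]<60)&(A[:,2]>10); b=A[m]
print('bar p',np.percentile(b[:,0],[1,99]),'n',np.percentile(b[:,2],[1,99]),'y',b[:,1].min(),b[:,1].max(),len(b))
m=(A[:,0]>100)&(A[:,0]<300)&(abs(A[:,1])<11)&(abs(A[:,2])<45); b=A[m]; vv=v[m]
if len(sys.argv)>2:
  for lo in range(*map(int,sys.argv[2:4]),2):
    k=(b[:,0]>=lo)&(b[:,0]<lo+2)
    if k.any(): print(lo,k.sum(),'n',np.sort(b[k,2]).round(0).astype(int)[::max(1,k.sum()//8)],'v',int(vv[k].mean()))
E
python3 rel.py scene7 176 262
```

```text
panel: edge p [138.85143492 139.50126245] glass n by p [np.float64(3.3), np.float64(3.3), np.float64(3.3), np.float64(3.2)] y [-87.85222521  87.68340598]
bar p [200.11480996 217.72885273] n [21.7496455  39.48602125] y -40.44398114657796 41.12310450381312 358
184 1 n [-12] v 66
186 16 n [-13 -10  15  16  17  17  18  19] v 68
188 22 n [-12 -10  -8  15  16  17  18  18  19  19  20] v 37
190 24 n [-11  -9   9  16  17  17  18  19] v 33
192 22 n [-9 -5 13 16 16 17 17 17 17 18 18] v 41
194 16 n [14 16 16 17 17 17 18 18] v 44
196 15 n [14 14 15 16 16 16 16 16 16 16 17 17 17 17 18] v 44
200 11 n [29 29 30 31 31 31 32 32 32 33 34] v 55
202 17 n [32 33 34 34 34 35 35 35 37] v 60
204 11 n [34 34 34 35 36 36 36 37 37 38 39] v 73
206 17 n [34 36 37 37 38 38 39 39 40] v 87
208 19 n [36 36 36 37 37 37 38 38 39 40] v 92
210 17 n [34 35 36 36 36 37 37 38 39] v 93
212 16 n [-7 36 36 36 37 37 38 40] v 92
214 31 n [-9 -5 14 30 33 33 34 35 36 38 39] v 81
216 35 n [-9 11 11 12 13 15 29 30 32] v 60
218 17 n [-6 10 11 11 12 12 13 14 16] v 45
220 21 n [-6  6 10 10 10 11 11 12 12 13 14] v 44
222 19 n [-10   9  
[... 323 characters left out ...]
 20 n [-8 -7 -6 12 13 13 14 14 14 15] v 44
238 19 n [-9 -7 -5 11 12 12 14 14 15 15] v 43
240 20 n [-19  -9  -7  -6  14  15  16  26  27  28] v 47
242 31 n [-23 -10  -6  15  24  27  27  28  28  29  32] v 54
244 27 n [-13  -6  -5  24  27  28  29  29  30] v 60
246 28 n [-27 -13  -7  11  29  29  29  30  31  32] v 64
248 34 n [-28 -15  -8  11  27  28  29  30  31] v 61
250 29 n [-16  -8  -7  13  25  27  29  30  30  30] v 58
252 30 n [-20 -10  -7  17  26  27  28  28  29  30] v 61
254 30 n [-26 -10  -6  14  24  28  29  29  29  31] v 61
256 29 n [-16  -9  -8  -6  26  28  29  30  31  32] v 56
258 29 n [-25  -9  -6  19  28  28  28  29  30  30] v 61
260 30 n [-23 -11  -5  12  27  27  28  29  30  31] v 60
```

```bash
python3 -m pendant '[[0.2,0,0,0,2,10,20],[0,0,0,0,0,14,20],[0,0,0,0,0,14,20],[0,0,0,0,0,10,20],[0,0,0,0,0,0,20]]' | egrep 'ee|ft|fing'
python3 -m pendant '[[0,0,0,0,0,6,20],[0,0,0,0,0,6,20],[0,0,0,0,0,4,20],[0,0,0,0,0,0,20]]' | egrep 'ee|ft|fing'
python3 tgt.py 32; python3 - <<'E'
from h import *
p,d,X=shot('scene','scene8')
cv2.imwrite('pics/c8.png',cv2.convertScaleAbs(cv2.resize(p[80:260,320:500],(600,600)),alpha=1.4))
E
python3 rel.py scene8
```

```text
ee_pos: [0.4672, 0.1827, 0.2585]
ft_force: [-0.9, 0.0, -0.6]
finger_gap: 0.024
finger_force: 25.0
ee_pos: [0.474, 0.1814, 0.2439]
ft_force: [-0.1, 0.2, -1.1]
finger_gap: 0.0238
finger_force: 25.0
target [0.4818 0.1796 0.2326] turn [ 0.07  0.03 -0.03] shift now [ 0.5 -1.9 13.7] in target axes [ 0.5 -1.9 13.7]
t 14.2 q [ 1.02 -0.14 -0.87  0.66 -0.77 -1.67] F [-0.1  0.2 -1.1] gap 0.0238 24.984270930290222
panel: edge p [138.5553923  139.59997545] glass n by p [np.float64(3.4), np.float64(3.2), np.float64(3.3), np.float64(3.3)] y [-87.64860304  87.43346755]
bar p [136.04131913 299.17168076] n [11.57395466 53.51716527] y -40.72714224342587 41.446213280239235 860
```

View pics/c8.png

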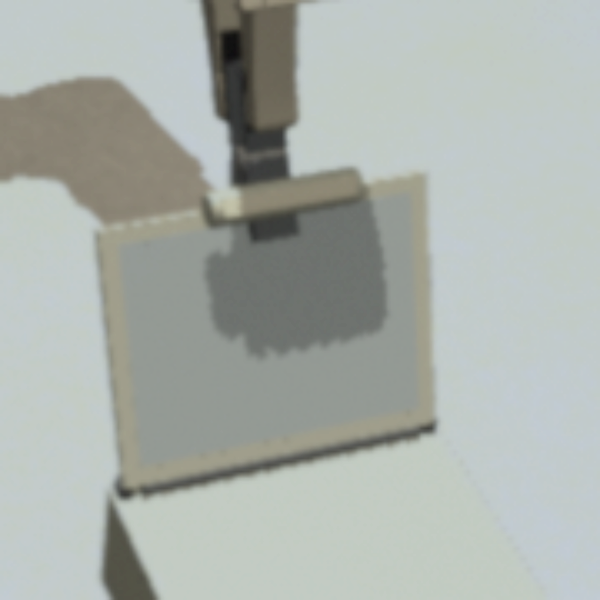

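The edge has entered the jaws, with the front jaw at (275,225) in front of the glass, and there is no contact force. I'll go deeper slowly.

```bash
python3 -m pendant '[[0,0,0,0,0,4,20],[0,0,0,0,0,4,20],[0,0,0,0,0,0,20]]' | egrep 'ee|ft'
python3 -m pendant '[[0,0,0,0,0,2,20],[0,0,0,0,0,0,20]]' | egrep 'ee|ft'
python3 -m pendant '[[0,0,0,0,0,2,20],[0,0,0,0,0,0,20]]' | egrep 'ee|ft'
python3 tgt.py 32; python3 - <<'E'
from h import *
shot('scene','scene9')
E
python3 rel.py scene9 104 176
```

```text
ee_pos: [0.4776, 0.1808, 0.2366]
ft_force: [-0.1, -0.5, -0.5]
ee_pos: [0.4785, 0.1808, 0.2352]
ft_force: [-0.1, 0.6, -0.1]
ee_pos: [0.4794, 0.1807, 0.2334]
ft_force: [0.2, -0.3, -1.4]
target [0.4818 0.1796 0.2326] turn [ 0.06  0.06 -0.03] shift now [ 0.7 -1.9  1.9] in target axes [ 0.7 -1.9  1.9]
t 14.95 q [ 1.   -0.12 -0.89  0.69 -0.73 -1.68] F [ 0.2 -0.3 -1.4] gap 0.0237 24.984402358531952
panel: edge p [138.82868139 139.72451912] glass n by p [np.float64(3.4), np.float64(3.3), np.float64(3.2), np.float64(3.1)] y [-87.81090584  87.54466644]
bar p [124.44071575 298.96248083] n [12.72489052 53.38226688] y -40.42308849158452 41.45763521702144 998
104 12 n [0 2 3 3 3 4 4 4 5 5 6 7] v 75
106 4 n [3 4 5 5] v 71
108 5 n [ 1 12 14 15 15] v 63
110 14 n [ 4 14 15 16 16 16 16 17 17 17 17 17 18 18] v 56
112 20 n [ 1 15 15 15 15 16 17 17 18 19] v 46
114 17 n [ 2 12 14 14 14 15 15 16 18] v 45
116 19 n [ 9 12 13 14 14 15 15 16 17 20] v 42
118 10 n [13 13 13 13 14 14 15 15 15 16] v 43
122 4 n [27 27 28 29] v 46
124 9 n [29 30 31 31 31 31 31 32 32] v 53
126 11 n [31 32 32 32 33 33 33 33 34 35 35] v
[... 497 characters left out ...]
6 7 7 8 9] v 57
150 16 n [2 3 3 4 4 4 5 7] v 64
152 6 n [ 3  4  9  9 10 11] v 59
154 25 n [-12  -9  -7   9   9  10  11  12  13] v 52
156 19 n [-12 -11 -10  10  10  10  10  10  12  13] v 45
158 20 n [-10  -9  -7   8  10  10  11  11  11  12] v 43
160 19 n [-11 -10  -9   8   8  10  11  11  12  12] v 45
162 12 n [-11 -10 -10  -9  -8  -7   9  11  11  11  11  12] v 50
164 12 n [-17 -13 -11 -11 -11   8  14  15  22  23  25  25] v 53
166 28 n [-24 -12  -8   9  16  24  25  26  26  27] v 52
168 25 n [-27 -17 -11   9  25  26  26  27  28] v 58
170 26 n [-17  -9  12  25  26  27  27  27  28] v 63
172 21 n [-21 -11 -10   6  24  25  26  26  27  27  29] v 62
174 35 n [-31 -13 -10   9  21  25  26  27  27] v 60
```

```bash
python3 -m pendant '[[0,0,0,0,0,1,20],[0,0,0,0,0,1,20],[0,0,0,0,0,0,20]]' | egrep 'ee|ft'
python3 -m pendant '[[0,0,0,0,0,1,20],[0,0,0,0,0,0,20]]' | egrep 'ee|ft'
```

```text
ee_pos: [0.4803, 0.1805, 0.2317]
ft_force: [-0.4, 0.4, -1.0]
ee_pos: [0.4808, 0.1805, 0.2308]
ft_force: [0.7, -0.8, -1.1]
```

```bash
python3 -m pendant '[[0,0,0,0,0,0,28],[0,0,0,0,0,0,32],[0,0,0,0,0,0,36],[0,0,0,0,0,0,40],[0,0,0,0,0,0,44]]' | egrep 'ee|ft|fing'
python3 -m pendant '[[0,0,0,0,0,0,50],[0,0,0,0,0,0,62],[0,0,0,0,0,0,62]]' | egrep 'ee|ft|fing'
python3 -c "
from h import *
shot('scene','scene10')"
python3 rel.py scene10 100 150
```

```text
ee_pos: [0.4809, 0.1806, 0.2311]
ft_force: [0.5, 0.5, 0.2]
finger_gap: 0.0422
finger_force: 0.3
ee_pos: [0.4808, 0.1806, 0.231]
ft_force: [0.0, 0.2, 0.8]
finger_gap: 0.0593
finger_force: 0.0
panel: edge p [138.85735336 139.4520323 ] glass n by p [np.float64(3.2), np.float64(3.1), np.float64(3.2), np.float64(3.3)] y [-87.82387995  87.73083012]
bar p [120.28492868 299.11116398] n [11.36921191 57.62626823] y -40.384318305187335 40.607020657416385 888
100 13 n [1 2 2 2 2 2 2 3 4 4 4 4 5] v 80
102 16 n [2 2 2 3 3 4 5 5] v 78
104 9 n [1 1 1 1 3 4 4 5 6] v 71
106 5 n [ 6  7  8  9 10] v 64
108 16 n [ 7  7  9  9  9 10 10 11] v 51
110 15 n [ 7  8  8  9  9  9 10 10 10 11 11 11 11 12 13] v 40
112 14 n [ 7  8  8  8  9  9  9  9 10 10 10 10 11 12] v 41
114 5 n [ 9  9  9 10 12] v 43
118 4 n [25 26 28 28] v 51
120 10 n [28 29 29 29 29 30 30 30 30 31] v 62
122 11 n [30 31 31 31 31 32 32 32 32 32 33] v 75
124 14 n [31 32 32 32 33 33 33 33 34 34 34 35 35 36] v 85
126 17 n [30 32 32 33 33 33 34 35 37] v 88
128 15 n [31 32 32 32 32 32 32 33 33 33 33 34 34 34 35] v 88
130 19 n [-1 30 31 32 32 32 33 34 34 34] v 88
132 27 n [ 3  9 11 28 29 29 29 30 31] v 82
134 39 n [ 3  9 10 11 23 25 26 27 28 29] v 72
136 19 n [ 3  9  9  9  9 10 10 10 24 26] v 48
138 19 n [-6 -6  2  7  9  9  9 10 10 11] v 45
140 20 n [-9 -6  7  8  9 10 10 10 11 14] v 45
142 16 n [ 0  8  9  9  9 10 10 11] v 41
144 14 n [ 6  8  8  9  9 10 10 10 11 11 11 11 12 12] v 40
146 21 n [ 2  5  5  7  8  8  9 10 10 11 11] v 46
148 15 n [ 3  3  4  4  5  5  5  5  6  6  6  8  8  8 11] v 54
```

```bash
python3 -m pendant '[[0,0,0,0,0,-10,66],[0,0,0,0,0,-20,66],[0,0,0,0,0,-30,66],[0,0,0,0,0,-40,66],[0,0,0,0,0,-40,66]]' | egrep 'ee|ft|fing'
python3 -m pendant '[[0,0,0,0,0,0,66],[0,0,0,0,0,0,66],[0,0,0,0,0,0,66]]' | egrep time
python3 - <<'E'
from h import *
p,d,X=shot('scene','scene11')
cv2.imwrite('pics/c11.png',cv2.convertScaleAbs(cv2.resize(p[90:350,160:500],(784,600)),alpha=1.4))
E
python3 rel.py scene11; python3 ang.py scene12
```

```text
ee_pos: [0.4164, 0.1911, 0.3562]
ft_force: [0.8, 0.9, 0.6]
finger_gap: 0.0662
finger_force: 0.0
time_s: 17.15
panel: edge p [139.01353622 139.51810877] glass n by p [np.float64(3.3), np.float64(3.4), np.float64(3.3), np.float64(3.3)] y [-87.7754398   87.74863029]
bar p [119.52872594 136.23927208] n [18.50396912 34.96189591] y -40.38489450153596 41.60986175882353 317
lean fit [-0.52334587  0.0045901 ] 2896 angle 2.0529457282767045 top z 0.2061854114594941
```

View pics/c11.png

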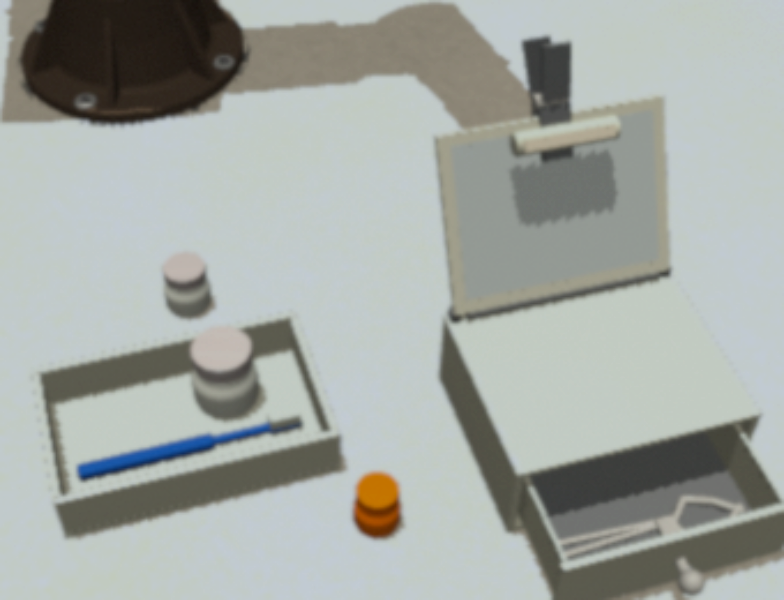

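The lamp sits mid-edge with its bar on the glass side at (567,135). The mirror is on its stop, and the jar and toothbrush haven't moved. I'll hand the job in.

```bash
python3 -c "
from rig import r
print(r.finish_job())"
```

```text
the job is handed in; nothing more can be done
None
```

The mirror rests on its stop at about 2.05 rad, and the lamp is clipped about 32 mm down over the middle of its top edge with the light bar on the glass side; the jar and toothbrush look undisturbed in the last picture, and I handed the job in at about 17 s with the robot clear (no verdict was returned).

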